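# Check the vial carrier's latch, then turn the carrier upside down

## Task

The carrier with four capped vials is latched into the swing frame of the turnover stand. Tug it straight up by its upright grip to check that the latch holds, and let it settle back into its seat; then swing the frame half a turn, up and over to its far stop, so that the carrier is upside down, and let go.

Things in the scene. Friction and masses are not known exactly. Their poses are not given: they have to be found in the camera images.
- swing (a joint): Turnover stand's swing frame (64 x 146 mm aluminium window pivoted between two uprights), angle in rad: 0 = level, bar on the robot's side, carrier upright; 3.14 = turned right over, level, bar on the far side, carrier upside down (end stop). Level hinge axis through the frame's middle, 75 mm above the worktop. Stiff: it stays where it is left; turning it takes about 5 N at the bar.
- carrier (a joint): Lift of the carrier off its seat in the frame, m: 0 = seated; the latch stops it firmly at 0.008. A spring presses it home: it starts to lift at about 5 N of upward pull and meets the latch at about 9 N. Let go, it settles back by itself.
- rib (a point): Carrier's upright grip: grey rib 10 mm thick (x), 24 mm wide (y), amid the grey 52 x 120 mm carrier, two vials on either side along y. Point: rib centre, 10 mm below its top, 40 mm straight above the hinge axis and above the bar's level; vial caps end 16 mm above that level. Own x: level, from robot's to far side, square to the hinge; y along the hinge; z up.
- bar (a point): Middle of the frame's carry bar: black round sleeve, 12 mm thick, 60 mm long, turning freely on its rod, so fingers can keep pointing down while it swings. Level with the hinge axis, 75 mm above the worktop; 42 mm free on its frame side. Own y: along the bar; x: to the parallel hinge axis, 80 mm away; z up. It swings up and over in a half circle of 80 mm radius about that axis.

How it is judged:
On the way, in this order (a step that is already met when the one before it is completed fails the run):
1. the carrier is tugged up to its latch (at least 5 of 8 mm) with the frame level (under 0.15 rad) (value of joint carrier above 0.005 m and value of joint swing below 0.15 rad), for 0.1 s.
2. the carrier is back in its seat (within 1.5 mm), the frame still level (value of joint carrier below 0.0015 m and value of joint swing below 0.15 rad), for 0.1 s.
At the end, for the whole second after the job is handed in: the frame is turned over, within 10 degrees of its far end stop, at rest, with the carrier upside down and held in its seat within 4 mm (value of joint swing above 2.96 rad and value of joint carrier below 0.004 m and velocity of joint swing below 0.1 rad/s); the robot touches nothing.
It also fails if it takes over 59 s, if anything falls off the work surface, if the arm or the gripper's body presses on something with over 40 N, if the wrist force passes 120 N, or if a joint passes its speed limit or range.

## Robot

A 6-joint arm with a two-finger parallel gripper is mounted at the origin on a cart in front of the work surface, level with it; the furniture and walls round the work are solid. World frame = base frame: x ahead of the robot, y to its left, z up, the work surface at z = 0. Lengths are in m, angles in rad, forces in N, time in s.
With the tool pointing down it reaches from about 0.25 to 0.775 m from the base axis. Payload 4 kg.
Tool frame: the origin (TCP) lies midway between the tips of the shut fingers; the grasp point (between the pads) lies 19 mm behind it; y points along the fingers, x is the direction in which the jaws open and shut, and the axes are right-handed (so a half turn about y gives the same grasp; the last joint's range is limited). The gripper opens to 94 mm and grips with 3 to 60 N. Pads are 16 mm wide; open, the fingers measure 119 mm over their backs; the gripper's body (75 mm by 177 mm) begins 78 mm behind the grasp point.
Start: joints at [1.245, 0.087, 1.371, -0, 1.684, -0.103], TCP at [0.122, 0.536, 0.206] pointing down, gripper open.
Joint ranges: [-3.1, 3.1], [-0.76, 2.03], [0.27, 2.55], [-1.08, 4.22], [0.17, 2.65], [-2.57, 2.57]. Speed limits (rad/s): [2.79, 2.79, 3.14, 3.14, 3.14, 3.14].

## Interface

Orientations are given as [roll, pitch, yaw] about the fixed x, y, z axes, in that order (R = Rz(yaw) Ry(pitch) Rx(roll)).
In Python, from bench import robot, snapshot, camera_info, ticket gives the robot as it stands.
- The arm moves only by the shell command python3 -m creep 'ROWS'. ROWS is JSON, a list of rows, each an object with "slide": the shift along the tool's x, y, z in mm, a list of three; "roll": the turn about the tool's y in degrees; "grip": the closure, from 0 (fully open) to 1 (shut). In form: [{"slide": [x, y, z], "roll": roll, "grip": grip}, ...]. A call has 1 to 20 rows; each row is the pose to reach, as a shift and turn from the pose commanded when the call began, along the tool's axes at that moment; what a row does not reach only later rows make up. A row lasts 1/12 s, in which the tool goes at most 41.7 mm and 7.16 degrees, less where a joint would pass 70% of its speed; a pose out of reach is approached as far as the arm can. A call with a gripper value outside its range is refused whole. The fingers move at their own pace and stop on an object; the grip force is fixed at half the most. Time passes only in rows, so rows that repeat a pose let the fingers close. It gives the time, the measured TCP pose, the force and the opening at its end, in the units of the state.
- robot.get_obs(): the state, without advancing time (a new reading comes with each control period).
- snapshot(name): name is "side" or "top"; returns the picture (420x560x3 uint8, red, green, blue); there is no depth.
- camera_info(name): a dict with "fx", "fy", "cx", "cy" (pixels), "cam_to_world" (4x4, takes a point from camera to world coordinates). Camera axes: x right, y down, z forward; pixel columns grow to the right and rows downward; lengths in m; the calibration is good to about 2 mm. A picture is of the moment at which its call begins. camera_info takes no time and is no camera call.
- ticket.close_job(): hands the job in, once; it reports no verdict.
The state is a dict: "time": time; "joint_positions": joint angles; "qvel": joint speeds; "joint_torque": joint torques, N m; "tool_pos": TCP position; "ee_rot": TCP orientation; "wrist_force": force on the tool from outside, world axes, zero at the start; "wrist_torque": the same for the moment, N m; "width": finger opening in m.
Only numpy, scipy, OpenCV 4.12 (cv2) and the standard library are available. Lean on these libraries where they do the work, as an engineer would, in place of code of your own. Each camera call takes 0.05 s, during which the arm holds its last target.

## Working session

There is one attempt and no reset: what is moved stays moved. The work goes in short steps, Python scripts to look and compute and a shell command to move; the robot and the scene stay as the last step left them, time stands still between calls to the robot, and variables do not carry over. Pictures are saved under pics/ and viewed, and the job is handed in when it is done.

```bash
mkdir -p pics; ls; python3 - <<'E'
from bench import robot, snapshot, camera_info
import cv2
o=robot.get_obs()
for k,v in o.items(): print(k,v)
for n in ("side","top"):
    cv2.imwrite(f"pics/{n}0.png",snapshot(n)[:,:,::-1]); c=camera_info(n); print(n,c)
E
```

```text
pics
time 0.0
joint_positions [ 1.24489113e+00  8.79705341e-02  1.37218527e+00 -2.03522621e-05
  1.68361949e+00 -1.03154007e-01]
qvel [-1.33225881e-03 -4.47666798e-04 -1.24092322e-03  6.04241803e-05
  6.34205741e-04 -1.02558507e-04]
joint_torque [-5.03090416e-05 -3.40176845e+01 -3.02432263e+01  7.18780607e-02
  3.28722631e-02 -1.97689506e-04]
tool_pos [0.12137156 0.53589505 0.2043307 ]
ee_rot [-1.5705917   0.00217312  1.34804309]
wrist_force [-0.34330389  0.21552955 -0.66975386]
wrist_torque [ 0.02085462 -0.02024911  0.05082351]
width 0.0940183012315933
side {'fx': 493.4287612583508, 'fy': 493.4287612583508, 'cx': 277.60598285631147, 'cy': 215.93905768162938, 'cam_to_world': array([[-9.99956665e-01,  4.56114390e-03, -8.11561538e-03,
         3.91702076e-01],
       [ 9.27778808e-03,  5.60173107e-01, -8.28323616e-01,
         1.02422173e+00],
       [ 7.68046274e-04, -8.28363016e-01, -5.60191149e-01,
         5.91381652e-01],
       [ 0.00000000e+00,  0.00000000e+00,  0.00000000e+00,
         1.00000000e+00]])}
top {'fx': 379.15478900888473, 'fy': 379.15478900888473, 'cx': 272.573056560913, 'cy': 208.71872680620612, 'cam_to_world': array([[ 0.00266521, -0.99721397,  0.07454661,  0.2984729 ],
       [-0.99975074, -0.00100468,  0.02230361,  0.32177614],
       [-0.02216658, -0.07458747, -0.99696808,  0.99314129],
       [ 0.        ,  0.        ,  0.        ,  1.        ]])}
```

View pics/side0.png

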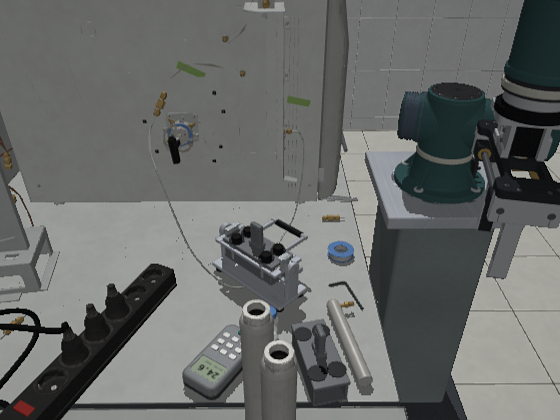

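View pics/top0.png

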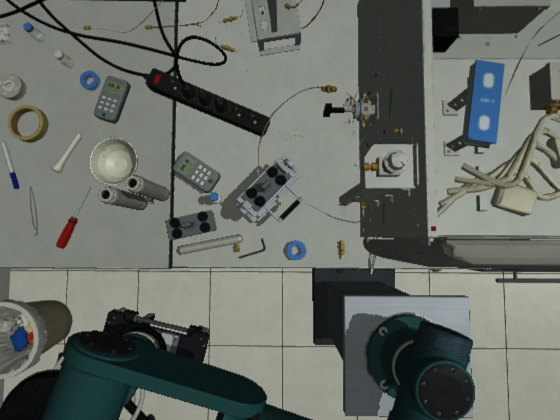

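```bash
python3 - <<'E'
import cv2
a=cv2.imread("pics/top0.png")[145:235,215:315]; cv2.imwrite("pics/topc.png",cv2.resize(a,None,fx=6.6,fy=6.6,interpolation=cv2.INTER_CUBIC))
a=cv2.imread("pics/side0.png")[205:315,200:320]; cv2.imwrite("pics/sidec.png",cv2.resize(a,None,fx=5.4,fy=5.4,interpolation=cv2.INTER_CUBIC))
E
```

```text
(no output)
```

View pics/topc.png

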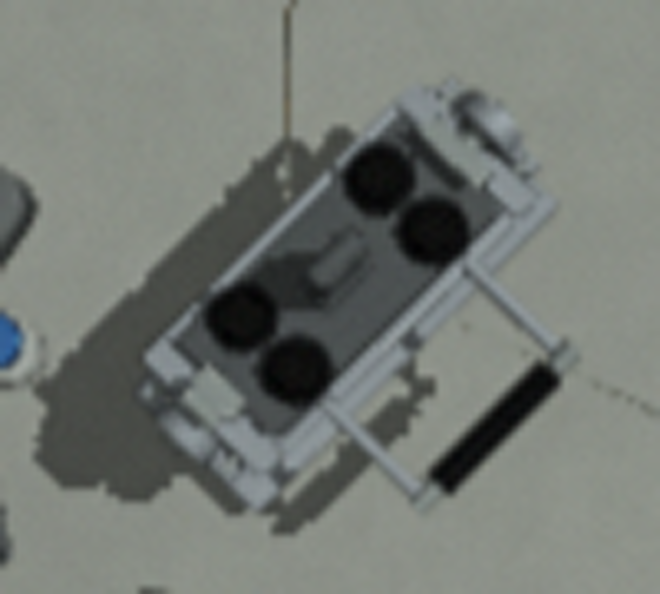

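View pics/sidec.png

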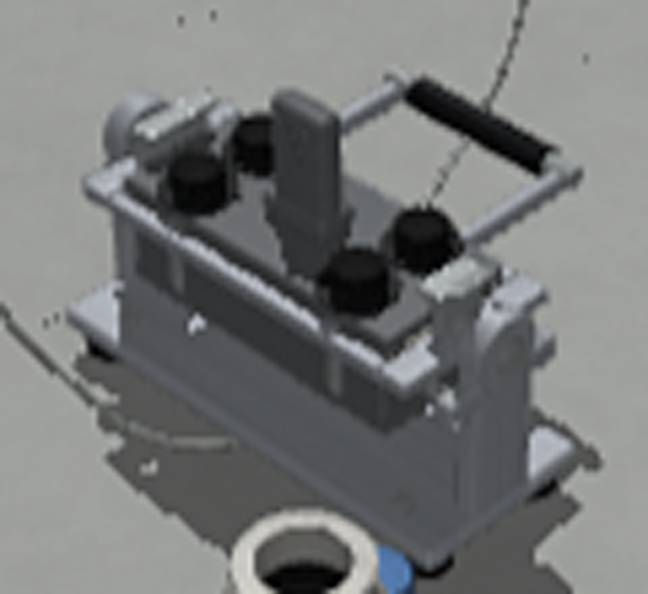

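```bash
cat > h.py <<'E'
import numpy as np
from bench import camera_info
def ray(n,p,z):
    c=camera_info(n);T=c["cam_to_world"]
    d=T[:3,:3]@[(p[0]-c["cx"])/c["fx"],(p[1]-c["cy"])/c["fy"],1]; o=T[:3,3]
    return o+d*(z-o[2])/d[2]
def proj(n,P):
    c=camera_info(n);T=np.linalg.inv(c["cam_to_world"]);q=T[:3,:3]@P+T[:3,3]
    return np.array([c["fx"]*q[0]/q[2]+c["cx"],c["fy"]*q[1]/q[2]+c["cy"]])
E
python3 - <<'E'
from h import *
t=lambda u,v:(215+u/6.6-.42,145+v/6.6-.42)
s=lambda u,v:(200+u/5.4-.4,205+v/5.4-.4)
np.set_printoptions(precision=4,suppress=True)
a,b=ray("top",t(549,371),.078),ray("top",t(441,482),.078)
print("top bar",a,b,(a+b)/2,np.degrees(np.arctan2(*(b-a)[1::-1])))
for p in ((379,178),(434,230),(241,317),(296,368)): print("cap",ray("top",t(*p),.091))
print("rib top",ray("top",t(342,260),.125))
a,b=ray("side",s(415,92),.077),ray("side",s(549,160),.077)
print("side bar",a,b,(a+b)/2,np.degrees(np.arctan2(*(b-a)[1::-1])))
print("rib side",ray("side",s(308,107),.125))
for p in ((262,130),(201,167),(424,221),(360,267)): print("scap",ray("side",s(*p),.091))
E
```

```text
top bar [0.3862 0.2813 0.078 ] [0.3454 0.3209 0.078 ] [0.3658 0.3011 0.078 ] 135.89222247372822
cap [0.4555 0.3436 0.091 ]
cap [0.4364 0.3235 0.091 ]
cap [0.4046 0.3936 0.091 ]
cap [0.386  0.3735 0.091 ]
rib top [0.4207 0.3556 0.125 ]
side bar [0.3865 0.2822 0.077 ] [0.343  0.3216 0.077 ] [0.3648 0.3019 0.077 ] 137.86252677419708
rib side [0.4197 0.3592 0.125 ]
scap [0.4362 0.3236 0.091 ]
scap [0.4547 0.3435 0.091 ]
scap [0.3844 0.3722 0.091 ]
scap [0.4039 0.3947 0.091 ]
```

```bash
python3 - <<'E'
import cv2
a=cv2.imread("pics/top0.png")[120:270,70:220]; cv2.imwrite("pics/topd.png",cv2.resize(a,None,fx=4,fy=4,interpolation=cv2.INTER_CUBIC))
from h import *
# pipes: side tops (258,305),(277,352): top-view line for heights
for z in (.1,.15,.2,.25,.3):
    for p in ((258,308),(278,354)):
        P=ray("side",p,z); print(z,P.round(3),proj("top",P).round(0))
# shift to above rib, in start tool axes
from scipy.spatial.transform import Rotation as R
from bench import robot
o=robot.get_obs(); M=R.from_euler("xyz",o["ee_rot"]).as_matrix()
print((M.T@(np.array([.4203,.3586,.28])-o["tool_pos"])*1000).round(1), M.round(3))
E
```

```text
0.1 [0.414 0.526 0.1  ] [195. 188.]
0.1 [0.387 0.608 0.1  ] [161. 200.]
0.15 [0.412 0.577 0.15 ] [168. 186.]
0.15 [0.387 0.65  0.15 ] [135. 197.]
0.2 [0.409 0.628 0.2  ] [137. 184.]
0.2 [0.388 0.692 0.2  ] [107. 194.]
0.25 [0.407 0.678 0.25 ] [102. 182.]
0.25 [0.388 0.735 0.25 ] [ 74. 191.]
0.3 [0.405 0.729 0.3  ] [ 63. 179.]
0.3 [0.389 0.777 0.3  ] [ 37. 188.]
[-107.1  -75.4 -330.7] [[ 0.221 -0.001 -0.975]
 [ 0.975 -0.002  0.221]
 [-0.002 -1.     0.   ]]
```

View pics/topd.png

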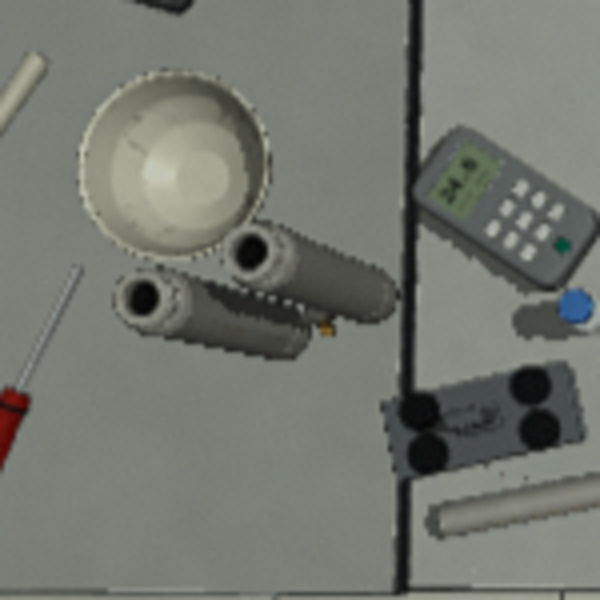

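```bash
python3 -m creep '[{"slide":[0,-35,0],"roll":0,"grip":0.2},{"slide":[0,-75,0],"roll":7,"grip":0.5},{"slide":[-107,-75,-331],"roll":31.2,"grip":0.5},{"slide":[-107,-75,-331],"roll":31.2,"grip":0.5},{"slide":[-107,-75,-331],"roll":31.2,"grip":0.5},{"slide":[-107,-75,-331],"roll":31.2,"grip":0.5},{"slide":[-107,-75,-331],"roll":31.2,"grip":0.5},{"slide":[-107,-75,-331],"roll":31.2,"grip":0.5},{"slide":[-107,-75,-331],"roll":31.2,"grip":0.5},{"slide":[-107,-75,-331],"roll":31.2,"grip":0.5},{"slide":[-107,-75,-331],"roll":31.2,"grip":0.5},{"slide":[-107,-75,-331],"roll":31.2,"grip":0.5},{"slide":[-107,-75,-331],"roll":31.2,"grip":0.5},{"slide":[-107,-75,-331],"roll":31.2,"grip":0.5},{"slide":[-107,-75,-331],"roll":31.2,"grip":0.5},{"slide":[-107,-75,-331],"roll":31.2,"grip":0.5}]'
python3 - <<'E'
from h import *
from bench import robot,snapshot
import cv2
from scipy.spatial.transform import Rotation as R
o=robot.get_obs(); M=R.from_euler("xyz",o["ee_rot"]).as_matrix()
print(o["tool_pos"],np.degrees(o["ee_rot"]),o["width"],(M.T@(np.array([.4203,.3586,.096])-o["tool_pos"])*1000).round(1))
cv2.imwrite("pics/side1.png",snapshot("side")[:,:,::-1]);cv2.imwrite("pics/top1.png",snapshot("top")[:,:,::-1])
E
```

```text
time: 1.43
tool_pos: [0.4194, 0.36, 0.2808]
ee_rot: [-1.57, -0.001, 0.806]
wrist_force: [0.4, 0.2, 0.6]
width: 0.047
[0.41940118 0.36000237 0.28080325] [-8.99828601e+01 -3.17506793e-02  4.61822417e+01] 0.047002093661073885 [ -0.5 184.8  -1.7]
```

View pics/side1.png

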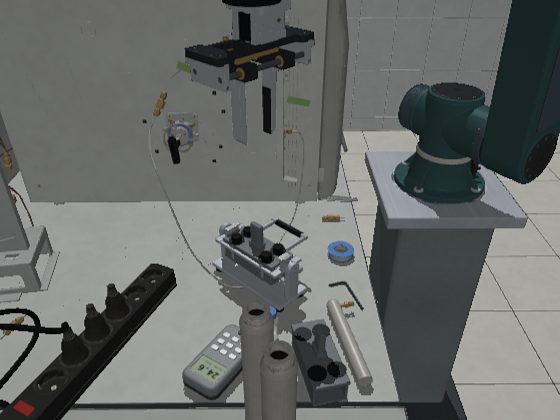

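```bash
python3 -m creep '[{"slide":[-0.5,40,-2],"roll":0,"grip":0.5},{"slide":[-0.5,75,-2],"roll":0,"grip":0.5},{"slide":[-0.5,105,-2],"roll":0,"grip":0.5},{"slide":[-0.5,130,-2],"roll":0,"grip":0.5},{"slide":[-0.5,140,-2],"roll":0,"grip":0.5},{"slide":[-0.5,140,-2],"roll":0,"grip":0.5},{"slide":[-0.5,140,-2],"roll":0,"grip":0.5}]'
python3 - <<'E'
from h import *
from bench import robot,snapshot
import cv2
cv2.imwrite("pics/side2.png",cv2.resize(snapshot("side")[150:320,180:340,::-1],None,fx=3.5,fy=3.5,interpolation=cv2.INTER_CUBIC))
E
```

```text
time: 2.12
tool_pos: [0.4218, 0.3576, 0.1413]
ee_rot: [-1.571, -0.001, 0.804]
wrist_force: [-0.3, -0.0, 0.3]
width: 0.047
```

View pics/side2.png

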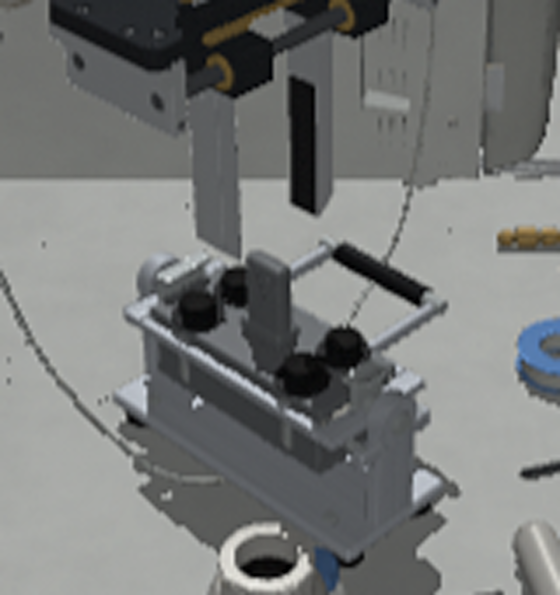

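```bash
python3 -m creep '[{"slide":[-0.5,15,1],"roll":0,"grip":0.5},{"slide":[-0.5,30,1],"roll":0,"grip":0.5},{"slide":[-0.5,40,1],"roll":0,"grip":0.5},{"slide":[-0.5,45,1],"roll":0,"grip":0.5},{"slide":[-0.5,45,1],"roll":0,"grip":0.5},{"slide":[-0.5,45,1],"roll":0,"grip":0.5}]'
python3 - <<'E'
from h import *
from bench import robot,snapshot
import cv2
cv2.imwrite("pics/side3.png",cv2.resize(snapshot("side")[150:320,180:340,::-1],None,fx=3.5,fy=3.5,interpolation=cv2.INTER_CUBIC))
E
```

```text
time: 2.67
tool_pos: [0.4212, 0.3579, 0.0964]
ee_rot: [-1.571, -0.001, 0.803]
wrist_force: [-1.1, 0.2, 1.5]
width: 0.0471
```

View pics/side3.png

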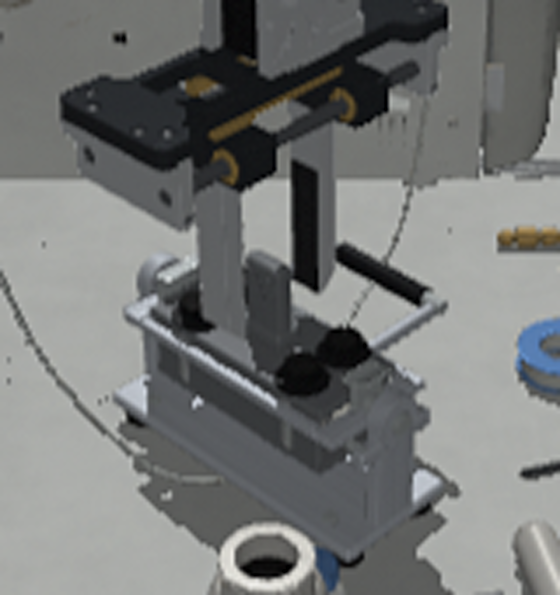

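The rib (about 267,300) stands midway between the fingers (220 and 308). Next I close on it.

```bash
python3 -m creep '[{"slide":[0,0,0],"roll":0,"grip":0.7},{"slide":[0,0,0],"roll":0,"grip":0.8},{"slide":[0,0,0],"roll":0,"grip":0.85},{"slide":[0,0,0],"roll":0,"grip":0.85},{"slide":[0,0,0],"roll":0,"grip":0.85}]'; python3 -m creep '[{"slide":[0,0,0],"roll":0,"grip":0.88},{"slide":[0,0,0],"roll":0,"grip":0.92},{"slide":[0,0,0],"roll":0,"grip":1},{"slide":[0,0,0],"roll":0,"grip":1},{"slide":[0,0,0],"roll":0,"grip":1},{"slide":[0,0,0],"roll":0,"grip":1}]'
python3 - <<'E'
from bench import snapshot
import cv2
cv2.imwrite("pics/side4.png",cv2.resize(snapshot("side")[150:320,180:340,::-1],None,fx=3.5,fy=3.5,interpolation=cv2.INTER_CUBIC))
E
```

```text
time: 3.13
tool_pos: [0.4208, 0.3576, 0.0957]
ee_rot: [-1.571, -0.0, 0.803]
wrist_force: [-0.1, 0.4, -0.1]
width: 0.017
time: 3.63
tool_pos: [0.4215, 0.3583, 0.0956]
ee_rot: [-1.571, -0.003, 0.803]
wrist_force: [4.0, 4.3, -2.8]
width: 0.0094
```

View pics/side4.png

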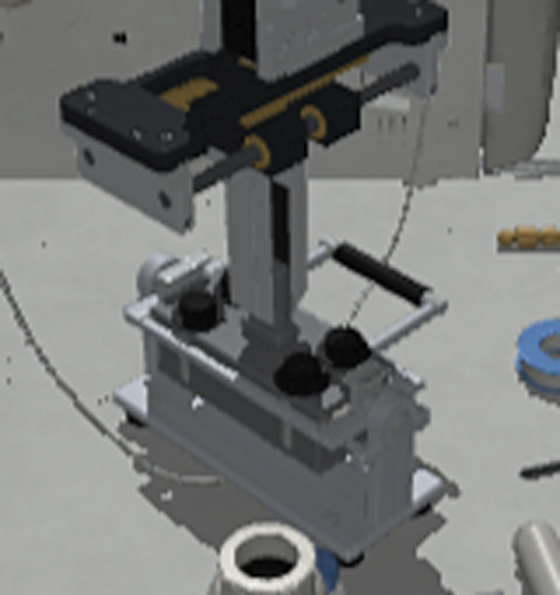

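Rib is gripped (opening 9.4 mm). The 6 N sideways force suggests the gripper is about 1 mm short, so I ease it +1 mm while tugging.

```bash
python3 -m creep '[{"slide":[1,0,0],"roll":0,"grip":1},{"slide":[1,0,0],"roll":0,"grip":1},{"slide":[1,0,0],"roll":0,"grip":1}]'; python3 -m creep '[{"slide":[0,-2,0],"roll":0,"grip":1},{"slide":[0,-4,0],"roll":0,"grip":1},{"slide":[0,-6,0],"roll":0,"grip":1},{"slide":[0,-6,0],"roll":0,"grip":1},{"slide":[0,-6,0],"roll":0,"grip":1}]'
```

```text
time: 3.93
tool_pos: [0.4215, 0.3583, 0.0956]
ee_rot: [-1.571, -0.0, 0.803]
wrist_force: [1.3, 2.0, -1.7]
width: 0.0097
time: 4.35
tool_pos: [0.4215, 0.3583, 0.1004]
ee_rot: [-1.571, 0.0, 0.803]
wrist_force: [4.7, 3.3, -7.3]
width: 0.0102
```

```bash
python3 -m creep '[{"slide":[0,-2,0],"roll":0,"grip":1},{"slide":[0,-4,0],"roll":0,"grip":1},{"slide":[0,-4,0],"roll":0,"grip":1},{"slide":[0,-4,0],"roll":0,"grip":1},{"slide":[0,-4,0],"roll":0,"grip":1}]'
python3 - <<'E'
from bench import snapshot
import cv2
cv2.imwrite("pics/side5.png",cv2.resize(snapshot("side")[150:320,180:340,::-1],None,fx=3.5,fy=3.5,interpolation=cv2.INTER_CUBIC))
E
```

```text
time: 4.77
tool_pos: [0.4215, 0.3583, 0.1036]
ee_rot: [-1.57, 0.001, 0.803]
wrist_force: [5.4, 4.4, -10.2]
width: 0.0099
```

View pics/side5.png

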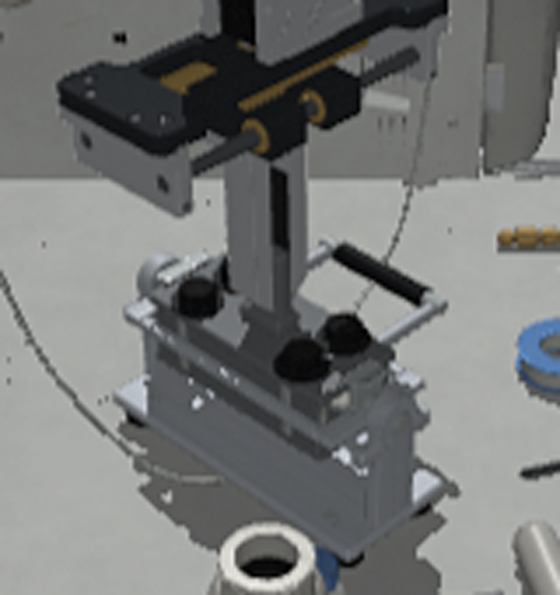

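Caps have risen about 14 enlarged pixels (8 mm), the pull is 10 N and the frame and bar have not moved, so the latch holds. Next I lower and release.

```bash
python3 -m creep '[{"slide":[0,2,0],"roll":0,"grip":1},{"slide":[0,4,0],"roll":0,"grip":1},{"slide":[0,6,0],"roll":0,"grip":1},{"slide":[0,8,0],"roll":0,"grip":1},{"slide":[0,9,0],"roll":0,"grip":1},{"slide":[0,9,0],"roll":0,"grip":1},{"slide":[0,9,0],"roll":0,"grip":1}]'; python3 -m creep '[{"slide":[0,0,0],"roll":0,"grip":0.85},{"slide":[0,0,0],"roll":0,"grip":0.7},{"slide":[0,0,0],"roll":0,"grip":0.5},{"slide":[0,0,0],"roll":0,"grip":0.5},{"slide":[0,0,0],"roll":0,"grip":0.5}]'
python3 - <<'E'
from bench import snapshot,robot
import cv2
cv2.imwrite("pics/side6.png",cv2.resize(snapshot("side")[150:320,180:340,::-1],None,fx=3.5,fy=3.5,interpolation=cv2.INTER_CUBIC))
E
```

```text
time: 5.4
tool_pos: [0.4215, 0.3583, 0.096]
ee_rot: [-1.571, -0.0, 0.803]
wrist_force: [4.5, 3.7, -5.7]
width: 0.0097
time: 5.82
tool_pos: [0.4213, 0.3581, 0.097]
ee_rot: [-1.571, -0.0, 0.804]
wrist_force: [-0.3, 0.5, 0.9]
width: 0.0375
```

View pics/side6.png

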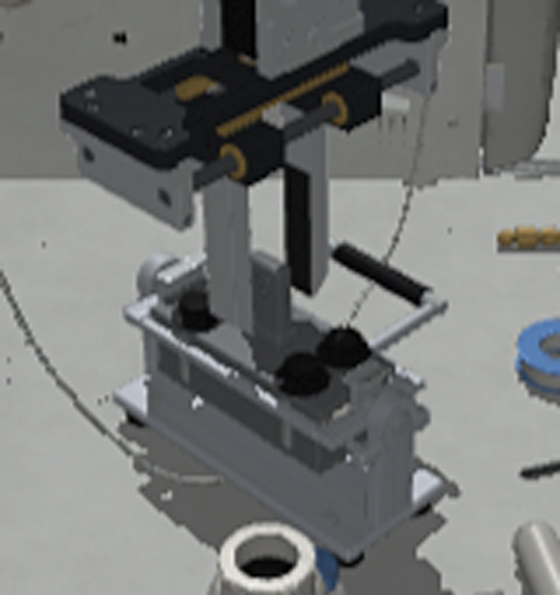

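Carrier is back in its seat (caps at y≈311 and 375 again). Now to the bar.

```bash
python3 -m creep '[{"slide":[0,-20,0],"roll":0,"grip":0.55},{"slide":[0,-50,0],"roll":0,"grip":0.55},{"slide":[0,-55,0],"roll":0,"grip":0.55},{"slide":[-25,-55,0.5],"roll":0,"grip":0.55},{"slide":[-55,-55,0.5],"roll":0,"grip":0.55},{"slide":[-79.5,-55,0.5],"roll":0,"grip":0.55},{"slide":[-79.5,-50,0.5],"roll":0,"grip":0.55},{"slide":[-79.5,-50,0.5],"roll":0,"grip":0.55},{"slide":[-79.5,-50,0.5],"roll":0,"grip":0.55}]'
python3 - <<'E'
from bench import snapshot,robot
import cv2
cv2.imwrite("pics/side7.png",cv2.resize(snapshot("side")[150:320,180:340,::-1],None,fx=3.5,fy=3.5,interpolation=cv2.INTER_CUBIC))
E
```

```text
time: 6.62
tool_pos: [0.3661, 0.3015, 0.1462]
ee_rot: [-1.571, -0.0, 0.803]
wrist_force: [-0.2, 0.0, 1.3]
width: 0.042
```

View pics/side7.png

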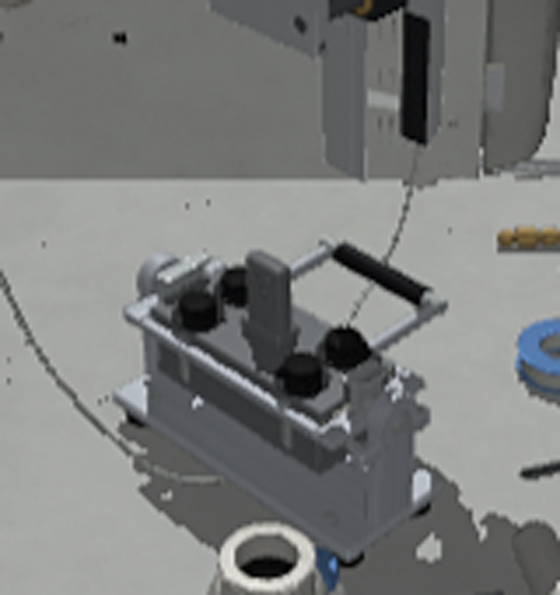

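```bash
python3 -m creep '[{"slide":[-0.3,20,0],"roll":0,"grip":0.55},{"slide":[-0.3,40,0],"roll":0,"grip":0.55},{"slide":[-0.3,60,0],"roll":0,"grip":0.55},{"slide":[-0.3,80,0],"roll":0,"grip":0.55},{"slide":[-0.3,90,0],"roll":0,"grip":0.55},{"slide":[-0.3,90,0],"roll":0,"grip":0.55},{"slide":[-0.3,90,0],"roll":0,"grip":0.55}]'
python3 - <<'E'
from bench import snapshot,robot
import cv2
cv2.imwrite("pics/side8.png",cv2.resize(snapshot("side")[150:320,180:340,::-1],None,fx=3.5,fy=3.5,interpolation=cv2.INTER_CUBIC))
E
```

```text
time: 7.25
tool_pos: [0.3659, 0.3014, 0.0563]
ee_rot: [-1.571, 0.001, 0.804]
wrist_force: [-0.8, 0.2, -0.2]
width: 0.0423
```

View pics/side8.png

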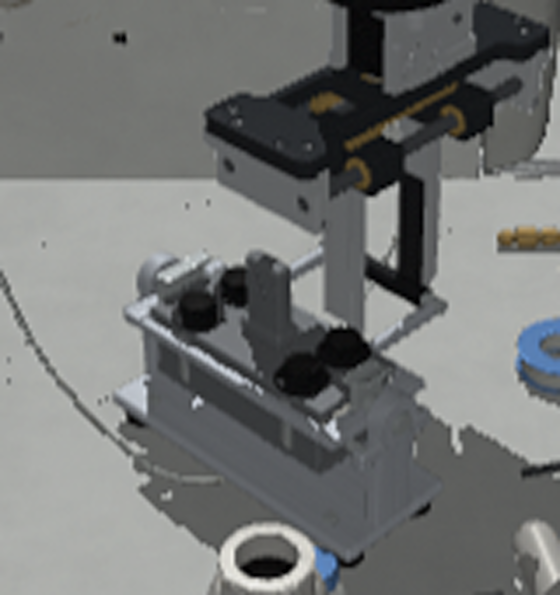

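Bar sits between the fingers (about 380,270), with no contact force. Closing.

```bash
python3 -m creep '[{"slide":[0,0,0],"roll":0,"grip":0.7},{"slide":[0,0,0],"roll":0,"grip":0.8},{"slide":[0,0,0],"roll":0,"grip":0.9},{"slide":[0,0,0],"roll":0,"grip":1},{"slide":[0,0,0],"roll":0,"grip":1},{"slide":[0,0,0],"roll":0,"grip":1},{"slide":[0,0,0],"roll":0,"grip":1}]'
python3 - <<'E'
import numpy as np
for a in range(0,181,6): print(a,(80*(1-np.cos(np.radians(a)))).round(1),(-80*np.sin(np.radians(a))).round(1))
E
```

```text
time: 7.88
tool_pos: [0.3657, 0.3011, 0.0569]
ee_rot: [-1.571, -0.0, 0.803]
wrist_force: [-0.2, -1.0, 2.8]
width: 0.0109
0 0.0 -0.0
6 0.4 -8.4
12 1.7 -16.6
18 3.9 -24.7
24 6.9 -32.5
30 10.7 -40.0
36 15.3 -47.0
42 20.5 -53.5
48 26.5 -59.5
54 33.0 -64.7
60 40.0 -69.3
66 47.5 -73.1
72 55.3 -76.1
78 63.4 -78.3
84 71.6 -79.6
90 80.0 -80.0
96 88.4 -79.6
102 96.6 -78.3
108 104.7 -76.1
114 112.5 -73.1
120 120.0 -69.3
126 127.0 -64.7
132 133.5 -59.5
138 139.5 -53.5
144 144.7 -47.0
150 149.3 -40.0
156 153.1 -32.5
162 156.1 -24.7
168 158.3 -16.6
174 159.6 -8.4
180 160.0 -0.0
```

```bash
python3 -m creep '[{"slide":[0.4,-8.4,0],"roll":0,"grip":1},{"slide":[1.7,-16.6,0],"roll":0,"grip":1},{"slide":[3.9,-24.7,0],"roll":0,"grip":1},{"slide":[6.9,-32.5,0],"roll":0,"grip":1},{"slide":[10.7,-40,0],"roll":0,"grip":1},{"slide":[10.7,-40,0],"roll":0,"grip":1}]'
python3 - <<'E'
from bench import snapshot,robot
import cv2
cv2.imwrite("pics/side9.png",cv2.resize(snapshot("side")[130:320,180:340,::-1],None,fx=3,fy=3,interpolation=cv2.INTER_CUBIC))
E
```

```text
time: 8.38
tool_pos: [0.3738, 0.3094, 0.0985]
ee_rot: [-1.571, -0.001, 0.803]
wrist_force: [-0.3, -1.5, 2.4]
width: 0.011
```

View pics/side9.png

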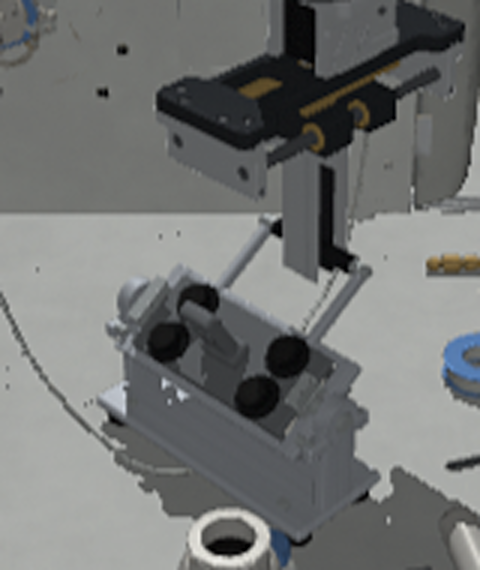

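Frame is swinging with the bar held (pads at about 325,240), with low forces. Continuing to 90°.

```bash
python3 -m creep '[{"slide":[4.6,-7,0],"roll":0,"grip":1},{"slide":[9.8,-13.5,0],"roll":0,"grip":1},{"slide":[15.8,-19.5,0],"roll":0,"grip":1},{"slide":[22.3,-24.7,0],"roll":0,"grip":1},{"slide":[29.3,-29.3,0],"roll":0,"grip":1},{"slide":[36.8,-33.1,0],"roll":0,"grip":1},{"slide":[44.6,-36.1,0],"roll":0,"grip":1},{"slide":[52.7,-38.3,0],"roll":0,"grip":1},{"slide":[60.9,-39.6,0],"roll":0,"grip":1},{"slide":[69.3,-40,0],"roll":0,"grip":1},{"slide":[69.3,-40,0],"roll":0,"grip":1}]'
python3 - <<'E'
from bench import snapshot,robot
import cv2
cv2.imwrite("pics/side10.png",cv2.resize(snapshot("side")[130:320,180:340,::-1],None,fx=3,fy=3,interpolation=cv2.INTER_CUBIC))
E
```

```text
time: 9.35
tool_pos: [0.4229, 0.3602, 0.137]
ee_rot: [-1.571, -0.003, 0.804]
wrist_force: [0.8, -1.3, -1.9]
width: 0.0111
```

View pics/side10.png

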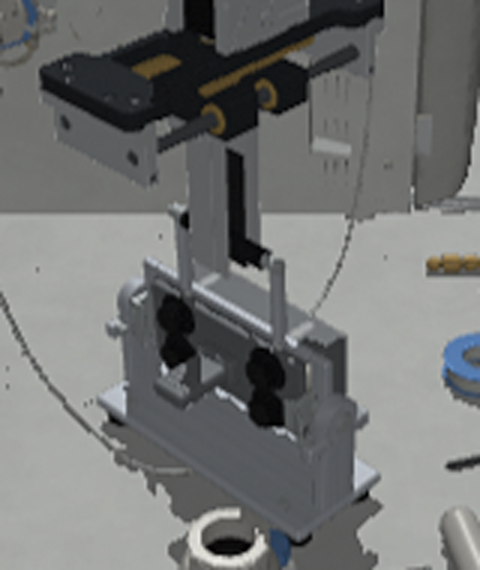

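```bash
python3 -m creep '[{"slide":[8.4,0.4,0],"roll":0,"grip":1},{"slide":[16.6,1.7,0],"roll":0,"grip":1},{"slide":[24.7,3.9,0],"roll":0,"grip":1},{"slide":[32.5,6.9,0],"roll":0,"grip":1},{"slide":[40,10.7,0],"roll":0,"grip":1},{"slide":[47,15.3,0],"roll":0,"grip":1},{"slide":[53.5,20.5,0],"roll":0,"grip":1},{"slide":[59.5,26.5,0],"roll":0,"grip":1},{"slide":[64.7,33,0],"roll":0,"grip":1},{"slide":[69.3,40,0],"roll":0,"grip":1},{"slide":[69.3,40,0],"roll":0,"grip":1}]'
python3 - <<'E'
from bench import snapshot,robot
import cv2
cv2.imwrite("pics/side11.png",cv2.resize(snapshot("side")[130:320,180:340,::-1],None,fx=3,fy=3,interpolation=cv2.INTER_CUBIC))
E
```

```text
time: 10.32
tool_pos: [0.4701, 0.4088, 0.0958]
ee_rot: [-1.571, -0.0, 0.803]
wrist_force: [1.9, -2.4, -5.6]
width: 0.0109
```

View pics/side11.png

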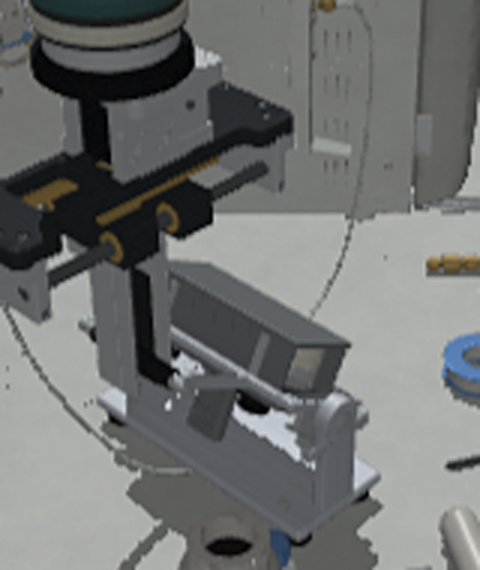

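```bash
python3 -m creep '[{"slide":[3.8,7.5,0],"roll":0,"grip":1},{"slide":[6.8,15.3,0],"roll":0,"grip":1},{"slide":[9,23.4,0],"roll":0,"grip":1},{"slide":[10.3,31.6,0],"roll":0,"grip":1},{"slide":[10.3,31.6,0],"roll":0,"grip":1}]'
python3 - <<'E'
from bench import snapshot,robot
import cv2
cv2.imwrite("pics/side12.png",cv2.resize(snapshot("side")[130:320,180:340,::-1],None,fx=3,fy=3,interpolation=cv2.INTER_CUBIC))
E
```

```text
time: 10.78
tool_pos: [0.4768, 0.4158, 0.0645]
ee_rot: [-1.571, 0.0, 0.803]
wrist_force: [1.3, -3.6, -4.4]
width: 0.0113
```

View pics/side12.png

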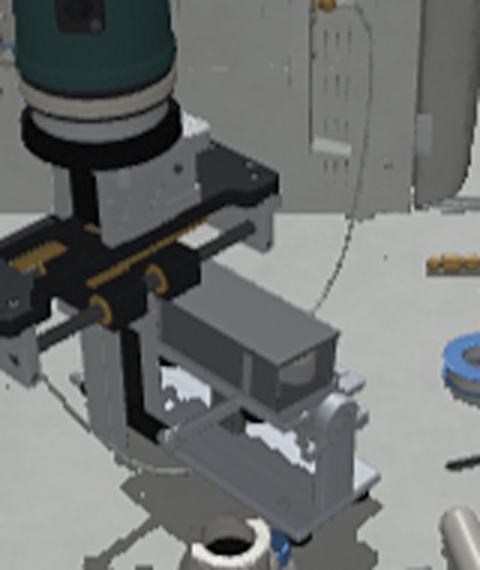

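Nearly level now, and the body is still clear of the box. Next come the last 6° and a light press onto the stop.

```bash
python3 -m creep '[{"slide":[0.3,4,0],"roll":0,"grip":1},{"slide":[0.4,8.4,0],"roll":0,"grip":1},{"slide":[0.4,10,0],"roll":0,"grip":1},{"slide":[0.4,10,0],"roll":0,"grip":1}]'
```

```text
time: 11.17
tool_pos: [0.4771, 0.4161, 0.057]
ee_rot: [-1.572, -0.001, 0.803]
wrist_force: [-2.1, -6.3, 2.8]
width: 0.0109
```

```bash
python3 -m creep '[{"slide":[0,2,0],"roll":0,"grip":1},{"slide":[0,3,0],"roll":0,"grip":1},{"slide":[0,3,0],"roll":0,"grip":1}]'
python3 - <<'E'
from bench import snapshot,robot
import cv2
for n in ("side","top"):
  im=snapshot(n)[:,:,::-1]; im=im[130:320,180:340] if n=="side" else im[115:235,195:315]
  cv2.imwrite(f"pics/{n}13.png",cv2.resize(im,None,fx=3 if n=="side" else 5,fy=3 if n=="side" else 5,interpolation=cv2.INTER_CUBIC))
E
```

```text
time: 11.42
tool_pos: [0.4771, 0.4161, 0.0568]
ee_rot: [-1.572, -0.002, 0.803]
wrist_force: [-5.0, -7.1, 11.6]
width: 0.011
```

View pics/side13.png

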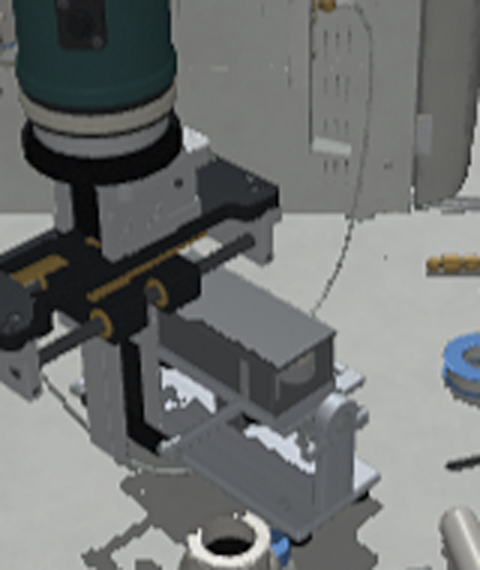

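View pics/top13.png

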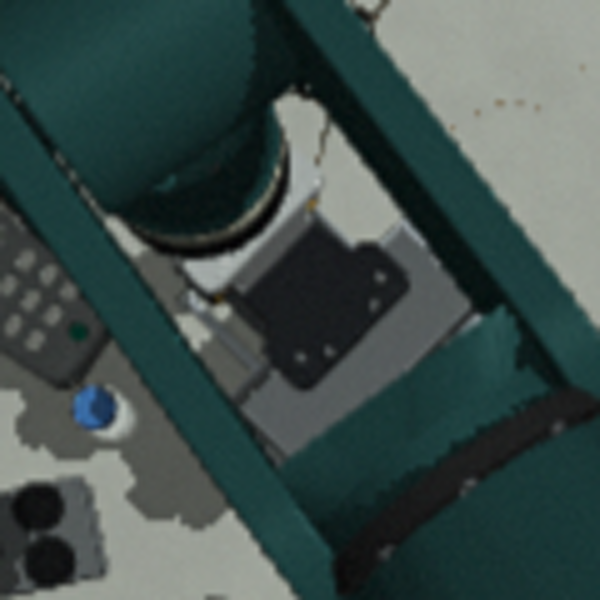

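Frame is level against its stop (pressing gives 11.6 N with no movement). Releasing and withdrawing straight up.

```bash
python3 -m creep '[{"slide":[0,-3,0],"roll":0,"grip":1},{"slide":[0,-3,0],"roll":0,"grip":0.8},{"slide":[0,-3,0],"roll":0,"grip":0.55},{"slide":[0,-3,0],"roll":0,"grip":0.55},{"slide":[0,-3,0],"roll":0,"grip":0.55},{"slide":[0,-3,0],"roll":0,"grip":0.55},{"slide":[0,-3,0],"roll":0,"grip":0.55}]' && python3 -m creep '[{"slide":[0,-10,0],"roll":0,"grip":0.55},{"slide":[0,-30,0],"roll":0,"grip":0.55},{"slide":[0,-60,0],"roll":0,"grip":0.55},{"slide":[0,-90,0],"roll":0,"grip":0.55},{"slide":[0,-120,0],"roll":0,"grip":0.55},{"slide":[0,-150,0],"roll":0,"grip":0.55},{"slide":[0,-150,0],"roll":0,"grip":0.55},{"slide":[0,-150,0],"roll":0,"grip":0.55},{"slide":[0,-150,0],"roll":0,"grip":0.55}]'
python3 - <<'E'
from bench import snapshot,robot
import cv2
cv2.imwrite("pics/side14.png",cv2.resize(snapshot("side")[90:320,160:340,::-1],None,fx=2.6,fy=2.6,interpolation=cv2.INTER_CUBIC))
o=robot.get_obs();print(abs(o["qvel"]).max(),o["width"],o["wrist_force"])
E
```

```text
time: 12.1
tool_pos: [0.4767, 0.4167, 0.0549]
ee_rot: [-1.57, -0.001, 0.804]
wrist_force: [0.7, 0.2, 0.5]
width: 0.0423
time: 12.85
tool_pos: [0.4765, 0.4162, 0.2045]
ee_rot: [-1.571, 0.0, 0.803]
wrist_force: [0.5, -0.6, -0.5]
width: 0.0425
0.020445988299491635 0.04238332388078437 [0.35707012 0.02364932 0.21934468]
```

View pics/side14.png

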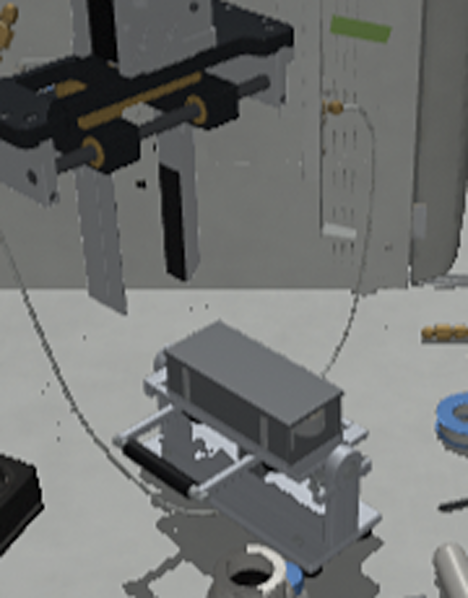

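```bash
python3 - <<'E'
from h import *
from bench import ticket
for z in (.065,.075,.085): print(z,proj("side",np.array([.477,.416,z])))
print("seen",160+162/2.6,90+469/2.6)
E
```

```text
0.065 [221.12569793 275.12349248]
0.075 [220.7311827  270.38357786]
0.085 [220.33104956 265.57616663]
seen 222.30769230769232 270.38461538461536
```

The bar appears at row 270.4; the level position predicts 270.4. Handing in.

```bash
python3 -c "
from bench import ticket
print(ticket.close_job())"
```

```text
the job is handed in; nothing more can be done
None
```

I did the job in about 13 of the 59 s and handed it in; the hand-in reports no verdict.

- **Tug test:** I pulled the carrier up by its rib. The tool rose 8 mm at about 10 N of pull, which matches the latch, and the frame stayed level in the picture. I lowered it and let go, and the picture showed it back in its seat.
- **Turnover:** I swung the frame over by its bar, with the wrist force staying under about 8 N. A light press on the stop gave 11.6 N and no further movement.
- **Last checks:** I opened the fingers and withdrew 150 mm straight up. The final picture shows the bar on the far side and the carrier upside down. The bar is at image row 270.4, the same as predicted for level. Its column is about 1.6 px off (roughly 3 mm), which I put down to reading the enlarged crop and the calibration. The wrist force is back near zero.

No check failed. How well the carrier sits in its seat after the turn was judged only by eye from that picture.

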